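# Turn the lidded tin over onto the marking rest

### The job

The underside of the larger parts tin is to be laser marked. Take the tin from its sloping rest with its loose lid pinched shut, turn it over, and seat it upside down, lid against the slope and squarely against the foot stops, in the empty rest. The lid must not come off on the way, and leave the smaller tin where it is.

Things in the scene. Friction and masses are not known exactly. Their poses are not given: they have to be found in the camera images.
- tin: Larger aluminium tin, 0.35 kg; shut with its lid 70 (x) x 120 (y) x 40 (z) mm. Origin: centre of the shut tin; z from underside (-20) to lid face (+20). Starts in a rest like the empty one, lid up and away from the robot at 45 deg; x points down the slope, away from the robot. Pinch it mid-face through the 40 mm, fingers along x from the robot's side: one over the lid, one in the channel below.
- lid: The tin's lid: loose flat steel plate, 67 x 117 x 5 mm, with a 6 mm deep rim that plugs into the tin with 1.5 mm play all round; no catch, it falls out if the tin is turned unheld. Origin and axes coincide with the tin's when shut.
- rest_c_bed: Bed of the empty rest (three alike, fixed): two 12 mm rails, 76 mm clear between (channel open below and to the robot's side, for a finger), 45 deg down away from the robot; 18 mm high foot stops at x = +36. Origin: centre of a seated tin, 20 mm off the rails, 105 mm above the table. x down the slope, y across, z square off the rails. The tin seated upside down has z opposite to this z.
- small_tin: A smaller shut tin of the same metals, 45 (x) x 106 (y) x 24 (z) mm, lying in the third rest; not to be moved. Origin at its centre, z towards its lid.
Things that resemble listed ones, but are neither listed nor needed, are in the scene too. Leave any turquoise look-alike of the part that bears rest_c_bed alone. What is shaped like the tin but pink is not meant.

How it is judged:
By the outcome, as a careful person would: the job done as asked, in the order asked, and still so for the second after the job is handed in, with the robot touching nothing.
It also fails if it takes over 38 s, if anything falls off the work surface, if the arm or the gripper's body presses on something with over 40 N, if the wrist force passes 120 N, or if a joint passes its speed limit or range.

### The arm

A 6-joint arm with a two-finger parallel gripper is mounted at the origin on the work surface. World frame = base frame: x ahead of the robot, y to its left, z up, the work surface at z = 0. Lengths are in m, angles in rad, forces in N, time in s.
With the tool pointing down it reaches from about 0.25 to 0.775 m from the base axis. Payload 8.9 kg.
Tool frame: the origin (TCP) lies at the very end of the fingers, on their centre line; the grasp point (between the pads) lies 19 mm behind it; z points along the fingers, y is the line along which they close (so a half turn about z gives the same grasp; the last joint's range is limited). The gripper opens to 85 mm and grips with 20 to 120 N. Pads are 22 mm wide; open, the fingers measure 114 mm over their backs; the gripper's body (76 mm by 85 mm) begins 54 mm behind the grasp point. The pads swing forward as they close: fully open they stand 13 mm farther back than shut.
Start: joints at [0.981, 0.291, -0.153, 1.127, 0, 1.431], TCP at [0.229, 0.473, 0.231] pointing down, gripper open.
Joint ranges: [-2.52, 2.52], [-0.91, 1.74], [-1.3, 1.37], [-1.96, 2.02], [-1.52, 1.47], [-3.14, 3.14]. Speed limits (rad/s): [2.22, 2.22, 2.79, 3.14, 3.14, 3.14].

### API

Orientations are given as a 3x3 rotation matrix whose columns are the frame's x, y, z axes.
In Python, from bench import robot gives the robot as it stands.
- The arm moves only by the shell command python3 -m crank 'ROWS' [OPENING]. ROWS is JSON, a list of rows, each a list of 2 entries, a list of its own where there are three numbers: the shift along the tool's x, y, z in mm, then the turn, a rotation vector about the tool's x, y, z in degrees. A call has exactly 5 rows; each row is the pose to reach, as a shift and turn from the pose commanded when the call began, along the tool's axes at that moment; what a row does not reach only later rows make up. A row lasts 1/8 s, in which the tool goes at most 62.5 mm and 10.7 degrees, less where a joint would pass 70% of its speed; a pose out of reach is approached as far as the arm can. A call with a gripper value outside its range is refused whole. OPENING is the opening, from 0 (shut) to 1 (fully open), set as the call begins (- or left out, the last holds). The fingers move at their own pace and stop on an object; the grip force is fixed at half the most. Time passes only in rows, so rows that repeat a pose let the fingers close, or fill a call up. It gives the time, the measured TCP pose, the force, the opening and the grip force at its end, in the units of the state.
- robot.read_state(): the state, without advancing time (a new reading comes with each control period).
- robot.capture(name): name is "scene" or "top" or "wrist"; returns a dict with "color" (384x512x3 uint8, blue, green, red), "fx", "fy", "cx", "cy" (pixels), "view" (4x4, takes a point from world to camera coordinates). Camera axes: x right, y down, z forward; pixel columns grow to the right and rows downward; lengths in m; the calibration is good to about 2 mm. The wrist camera is an equidistant fisheye: a pixel r from the principal point sees the ray r / f radians off the axis. A picture is of the moment at which its call begins. There is no depth.
- robot.finish_job(): hands the job in; it is judged then, once.
The state is a dict: "t": time; "joint_positions": joint angles; "dq": joint speeds; "tau": joint torques, N m; "eef_pos": TCP position; "ee_rot": TCP orientation; "contact_force": force on the tool from outside, world axes, zero at the start; "wrist_torque": the same for the moment, N m; "grip_width": finger opening in m; "grip_force": force on a finger pad.
Only numpy, scipy, OpenCV 4.12 (cv2) and the standard library are available. Lean on these libraries where they do the work, as an engineer would, in place of code of your own. Each camera call takes 0.05 s, during which the arm holds its last target. There are 200 camera calls.

## Working session

There is one attempt and no reset: what is moved stays moved. The work goes in short steps, Python scripts to look and compute and a shell command to move; the robot and the scene stay as the last step left them, time stands still between calls to the robot, and variables do not carry over. Pictures are saved under pics/ and viewed, at most 12 in all, crops included, and the job is handed in when it is done.

```bash
ls; mkdir -p pics
python3 - <<'E'
from bench import robot
import cv2,numpy as np
s=robot.read_state();print(s['t'],s['eef_pos'],s['ee_rot'],s['grip_width'])
for n in("scene","top"):
    c=robot.capture(n);cv2.imwrite(f"pics/{n}0.png",c["color"]);np.savez(f"{n}0.npz",**c)
    V=c["view"];print(n,c["fx"],c["cx"],c["cy"],(-V[:3,:3].T@V[:3,3]).round(3),V[:3,:3].round(3).tolist())
E
```

```text
pics
0.0 [0.22849795 0.47219469 0.23074414] [[-9.00105230e-01  4.35672007e-01 -6.90677210e-04]
 [ 4.35672524e-01  9.00104629e-01 -1.05343309e-03]
 [ 1.62730447e-04 -1.24910971e-03 -9.99999207e-01]] 0.08515452998612284
scene 392.83572210613914 253.4750615802867 186.53380341235587 [1.146 0.21  0.791] [[-0.442, 0.897, 0.022], [0.648, 0.336, -0.683], [-0.62, -0.288, -0.73]]
top 432.82442887151933 259.5561060041416 192.56917896959627 [ 0.437 -0.084  1.166] [[-0.005, -1.0, -0.013], [-0.995, 0.006, -0.1], [0.1, 0.012, -0.995]]
```

View pics/scene0.png

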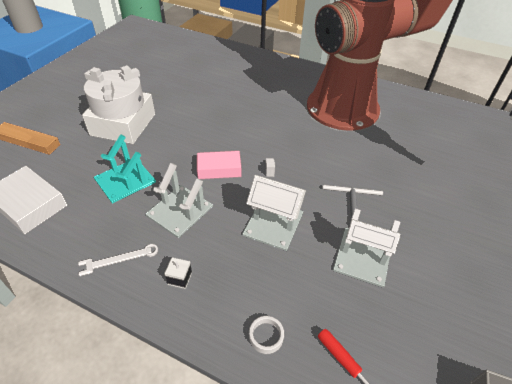

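View pics/top0.png

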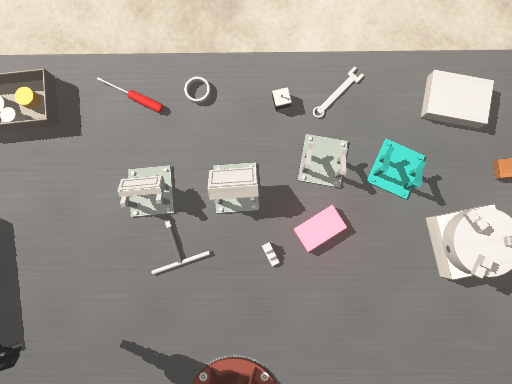

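Candidates, in top-view pixels:
- **Tins:** large grey tin (233,182), small grey tin (140,188), pink box (320,229). The larger grey one fits.
- **Empty rests:** grey (324,160), turquoise (398,168). The grey one fits.

I'll confirm both in one enlarged crop.

Run:
```python
import cv2,numpy as np
s=cv2.imread("pics/scene0.png");t=cv2.imread("pics/top0.png")
a=cv2.resize(s[150:265,140:340],(800,460)[:2] and (520,299),interpolation=cv2.INTER_CUBIC)
r=lambda im,x0,y0,w,h,k:cv2.resize(im[y0:y0+h,x0:x0+w],None,fx=k,fy=k,interpolation=cv2.INTER_CUBIC)
A=r(t,200,155,65,65,6)[:, :390];B=r(t,292,130,65,65,6)
top=np.hstack([A,B]);C=r(s,240,172,65,75,2.66) 
C=r(s,240,172,70,75,2.66);D=r(s,140,160,75,75,2.66)
bot=np.hstack([C,D]);bot=cv2.copyMakeBorder(bot,0,0,0,780-bot.shape[1],0)
cv2.imwrite("pics/crop.png",np.vstack([top,bot]))
```

```text
(no output)
```

View pics/crop.png

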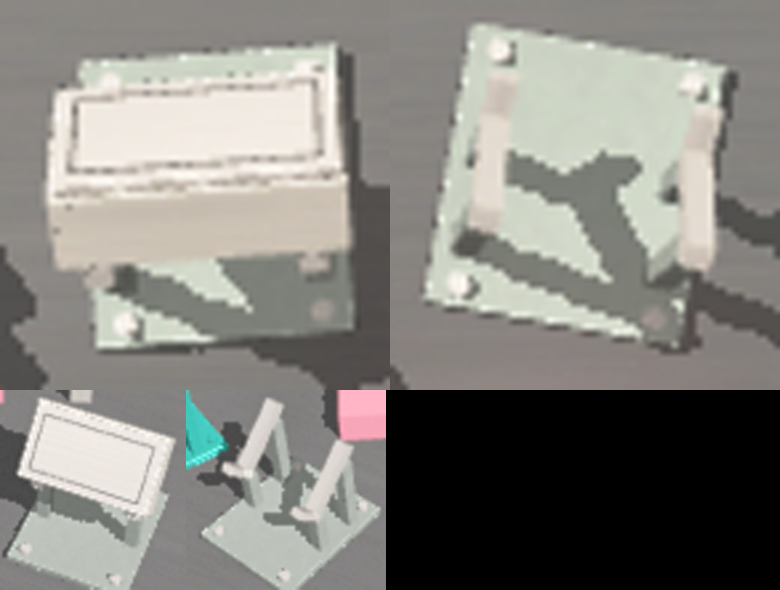

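Confirmed: the larger tin sits lid-up (its lid outline is visible) at top-view (233,182). The grey empty rest is at (324,160), with two bare rails. Next I triangulate the lid-face corners and compare the two base plates.

```bash
cat > h.py <<'E'
import numpy as np
def ld(n): 
    c=np.load(n+"0.npz"); return {k:c[k] for k in c.files}
def ray(c,p):
    V=c["view"];R=V[:3,:3];o=-R.T@V[:3,3]
    d=R.T@np.array([(p[0]-c["cx"])/c["fx"],(p[1]-c["cy"])/c["fy"],1]);return o,d/np.linalg.norm(d)
def tri(r):
    A=[];b=[]
    for o,d in r: P=np.eye(3)-np.outer(d,d);A.append(P);b.append(P@o)
    A=np.vstack(A);b=np.hstack(b);x=np.linalg.lstsq(A,b,rcond=None)[0];return x,np.linalg.norm(A@x-b)
def plane(r,z): o,d=r;return o+d*(z-o[2])/d[2]
E
python3 - <<'E'
from h import *
s,t=ld("scene"),ld("top")
T=lambda x,y,ox:np.array([ox[0]+(x+.5)/6-.5,ox[1]+(y+.5)/6-.5])
S=lambda x,y,ox:np.array([ox[0]+x/2.66,ox[1]+(y-390)/2.66])-.3
# tin lid face: far+y, far-y, near-y, near+y
tp=[(57,91),(337,72),(347,180),(52,195)];sp=[(148,516),(18,477),(42,400),(174,437)]
sp=[sp[0],sp[1],sp[2],sp[3]]
P=[]
for a,b in zip(tp,sp):
    x,e=tri([ray(t,T(*a,(200,155))),ray(s,S(*b,(240,172)))]);P.append(x);print(x.round(4),round(e*1e3,1))
P=np.array(P);xa=P[:2].mean(0)-P[2:].mean(0);ya=P[[0,3]].mean(0)-P[1:3].mean(0)
print("len",np.linalg.norm(xa),np.linalg.norm(ya),"yaw x",np.degrees(np.arctan2(xa[1],xa[0])),"yaw y",np.degrees(np.arctan2(-ya[0],ya[1])),"pitch",np.degrees(np.arcsin(xa[2]/np.linalg.norm(xa))))
n=np.cross(xa,ya);n/=np.linalg.norm(n);print("centre",P.mean(0)-.02*n,n)
# base plates, top view, plane z=.008
for z in(0.0,.008):
  out=[]
  for off,pts,dx in(((200,155),[(80,62),(337,43),(353,328),(97,348)],0),((292,130),[(474,23),(727,70),(685,347),(425,298)],390)):
    Q=np.array([plane(ray(t,T(a-dx,b,off)),z) for a,b in pts])[:,:2]
    x1=(Q[:2].mean(0)-Q[2:].mean(0));y1=Q[[0,3]].mean(0)-Q[1:3].mean(0)
    th=(np.arctan2(x1[1],x1[0])+np.arctan2(-y1[0],y1[1]))/2
    print(z,Q.mean(0).round(4),np.degrees([np.arctan2(x1[1],x1[0]),np.arctan2(-y1[0],y1[1])]).round(1),np.linalg.norm(x1).round(4),np.linalg.norm(y1).round(4))
E
```

```text
[0.6012 0.0595 0.0921] 5.9
[ 0.6094 -0.0591  0.088 ] 3.9
[ 0.5576 -0.0631  0.1365] 5.1
[0.5514 0.0561 0.1419] 8.0
len 0.07076030571426623 0.1191800902766358 yaw x 4.148601309405795 yaw y 3.4562255960755524 pitch -43.97982714235212
centre [ 0.56601058 -0.00189807  0.10026768] [0.69478554 0.01335157 0.71909303]
0.0 [ 0.5691 -0.0051] [3.3 4. ] 0.1301 0.1163
0.0 [ 0.6409 -0.2426] [-10.3 -11.2] 0.1287 0.118
0.008 [ 0.5682 -0.0057] [3.3 4. ] 0.1293 0.1155
0.008 [ 0.6395 -0.2415] [-10.3 -11.2] 0.1278 0.1172
```

```bash
cat >> h.py <<'E'
from scipy.spatial.transform import Rotation as Rn
def bed(yaw): # columns x down slope, y across, z off rails
    c,s=np.cos(np.radians(yaw)),np.sin(np.radians(yaw));k=.5**.5
    x=np.array([c*k,s*k,-k]);y=np.array([-s,c,0]);return np.column_stack([x,y,np.cross(x,y)])
def tool(B,sgn): # tool z = bed x, tool y = sgn*bed z
    y=sgn*B[:,2];z=B[:,0];return np.column_stack([np.cross(y,z),y,z])
def rel(st,p,R):
    R0=np.array(st['ee_rot']);return (R0.T@(p-st['eef_pos'])*1e3).round(1),Rn.from_matrix(R0.T@R).as_rotvec(degrees=True).round(1)
E
python3 - <<'E'
from h import *
from bench import robot
t=ld("top")
tp=[(57,91),(337,72),(347,180),(52,195)]
Q=np.array([plane(ray(t,(199.58+a/6,154.58+b/6)),.1191+.02475*k) for (a,b),k in zip(tp,(-1,-1,1,1))])
print(Q.round(4));B=bed(3.7);print(Q.mean(0)-.02*B[:,2])
st=robot.read_state()
print(rel(st,np.array([.43,0,.26]),tool(B,1)))
E
```

```text
[[ 0.6023  0.0552  0.0943]
 [ 0.6095 -0.0617  0.0943]
 [ 0.5582 -0.0665  0.1439]
 [ 0.553   0.0505  0.1439]]
[ 0.56661007 -0.00652983  0.10495786]
(array([-387.1, -337.3,  -28.9]), array([-40.7, -23.7,  57.2]))
```

```bash
python3 -m crank '[[[-60,-50,-10],[-5,-3,8]],[[-120,-100,-10],[-10,-6,16]],[[-180,-150,-15],[-15,-9,24]],[[-240,-200,-20],[-20,-12,32]],[[-290,-250,-22],[-25,-15,38]]]' 1
python3 - <<'E'
from h import *
from bench import robot
st=robot.read_state();print(st['joint_positions']);print(rel(st,np.array([.43,0,.26]),tool(bed(3.7),1)))
E
```

```text
t: 0.72
eef_pos: [0.3549, 0.1859, 0.2506]
ee_rot: [[-0.401, 0.787, 0.469], [0.911, 0.397, 0.114], [-0.096, 0.473, -0.876]]
contact_force: [1.2, 0.4, 0.3]
grip_width: 0.0858
grip_force: 0.0
[ 0.33954343 -0.36605102 -0.87304599  0.5624108  -0.04877465  1.45824163]
(array([-200.4,  -10.3,    5.8]), array([-15.5,  -7.6,  19.4]))
```

```bash
python3 -m crank '[[[-60,-3,2],[-5,-2.5,6.5]],[[-120,-6,4],[-10,-5,13]],[[-180,-9,5],[-15.5,-7.6,19.4]],[[-200,-10,6],[-15.5,-7.6,19.4]],[[-200,-10,6],[-15.5,-7.6,19.4]]]'
python3 - <<'E'
from h import *
from bench import robot
import cv2
st=robot.read_state();print(st['joint_positions']);print(rel(st,np.array([.43,0,.26]),tool(bed(3.7),1)))
c=robot.capture("wrist");cv2.imwrite("pics/w1.png",c["color"]);np.savez("wrist0.npz",**c)
V=c["view"];o=-V[:3,:3].T@V[:3,3];R=st['ee_rot'];print(c["fx"],c["cx"],c["cy"],R.T@(o-st['eef_pos']),(V[:3,:3]@R).round(2))
E
```

```text
t: 1.35
eef_pos: [0.4308, -0.0027, 0.2596]
ee_rot: [[-0.058, 0.708, 0.704], [0.998, 0.042, 0.04], [-0.001, 0.705, -0.71]]
contact_force: [-1.0, -0.3, -0.3]
grip_width: 0.0855
grip_force: 0.0
[-0.4431321  -0.49231206 -1.0906023   0.25544992  0.34423162  1.19953427]
(array([ 2.8, -0.2, -0.7]), array([-0.2,  0.3, -0.2]))
297.3186396354542 252.1203999623877 191.61307224585642 [ 0.07421884  0.00018388 -0.14155525] [[-0.    1.    0.  ]
 [-0.96 -0.   -0.29]
 [-0.29 -0.    0.96]]
```

View pics/w1.png

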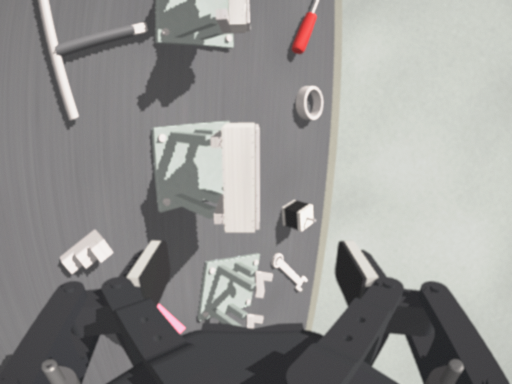

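The wrist view shows the tin's near end face at columns 223–260, rows 122–232. I'll cast its corners onto the plane x = −35 mm.

```bash
cat >> h.py <<'E'
def fray(c,p):
    V=c["view"];R=V[:3,:3];o=-R.T@V[:3,3];d=np.array([p[0]-c["cx"],p[1]-c["cy"]])/c["fx"];r=np.linalg.norm(d)
    return o,R.T@np.append(d/r*np.sin(r),np.cos(r))
E
python3 - <<'E'
from h import *
import cv2
from bench import robot
c=ld("wrist");im=c["color"]
for r in(140,175,210): print(r,im[r,215:268].sum(1).tolist()[::2])
g=im.astype(int);m=((g.min(2)>165)&(np.abs(g[...,2]-g[...,1])<14)).astype(np.uint8)
m[:, :216]=0;m[:,266:]=0;m[:112]=0;m[242:]=0
m=cv2.morphologyEx(m,cv2.MORPH_OPEN,np.ones((9,9),np.uint8))
cs,_=cv2.findContours(m,cv2.RETR_EXTERNAL,2);k=max(cs,key=cv2.contourArea);rc=cv2.minAreaRect(k);print(rc)
st=robot.read_state();R=st['ee_rot'];B=bed(3.7)
pc=np.array([.5666,-.006,.105])-.035*B[:,0];Q=[]
for p in cv2.boxPoints(rc):
    o,d=fray(c,p);q=o+d*((pc-o)@R[:,2])/(d@R[:,2]);Q.append(q);print(p,((R.T@(q-st['eef_pos']))*1e3).round(1))
q=np.mean(Q,0);print("face centre",q,"-> tin",q+.035*B[:,0])
E
```

```text
140 [626, 639, 638, 591, 665, 686, 685, 685, 679, 685, 687, 684, 682, 675, 677, 672, 670, 673, 681, 673, 622, 660, 583, 413, 413, 414, 409]
175 [651, 650, 649, 649, 665, 671, 677, 673, 674, 673, 680, 673, 673, 673, 665, 662, 661, 664, 672, 673, 622, 664, 596, 419, 414, 413, 406]
210 [372, 374, 374, 377, 498, 661, 675, 673, 673, 672, 674, 675, 673, 676, 668, 663, 667, 669, 669, 670, 608, 659, 611, 419, 414, 414, 412]
((237.5, 176.5), (111.0, 43.0), 90.0)
[216. 121.] [ 54.5 -36.6 170.1]
[259. 121.] [ 54.    8.2 170.1]
[259. 232.] [-71.3   8.7 170.1]
[216. 232.] [-71.4 -40.9 170.1]
face centre [ 0.53942713 -0.00217359  0.12762966] -> tin [ 0.56412428 -0.0005765   0.10288092]
```

Run:
```python
from h import *
from bench import robot
c=ld("wrist");im=c["color"].astype(int).sum(2)
print(im[116:128,240].tolist(),im[226:238,240].tolist());print(im[116:128,250].tolist(),im[226:238,230].tolist())
def edge(a,i0,lvl): 
    k=np.where(np.diff(np.sign(a-lvl)))[0];return [round(i0+j+(lvl-a[j])/(a[j+1]-a[j]),2) for j in k]
t=[edge(im[114:130,x],114,545) for x in(230,240,250)];b=[edge(im[224:240,x],224,545) for x in(230,240,250)]
r=[edge(im[y,250:268],250,530) for y in(140,175,210)];l=edge(im[210,216:230],216,520);print(t,b,r,l)
st=robot.read_state();R=st['ee_rot'];B=bed(3.7);pc=np.array([.5666,-.006,.105])-.035*B[:,0]
def f(p):
    o,d=fray(c,p);return (R.T@(o+d*((pc-o)@R[:,2])/(d@R[:,2])-st['eef_pos'])*1e3).round(1)
for p in[(240,t[1][0]),(240,b[1][-1]),(r[1][-1],176),(l[0],210)]:print(f(p))
print((R.T@(pc-st['eef_pos'])*1e3).round(1))
```

```text
[415, 415, 414, 410, 409, 449, 557, 668, 701, 706, 705, 695] [677, 672, 675, 677, 673, 649, 557, 457, 415, 412, 412, 416]
[410, 410, 409, 412, 413, 450, 562, 671, 701, 706, 703, 692] [672, 672, 673, 672, 669, 641, 551, 452, 414, 415, 417, 412]
[[np.float64(122.0), np.float64(122.0)], [np.float64(121.89)], [np.float64(121.85)]] [[np.float64(232.06)], [np.float64(232.12)], [np.float64(232.12)]] [[np.float64(259.47)], [np.float64(259.59)], [np.float64(259.65)]] [np.float64(223.19)]
[ 53.2 -11.5 170.1]
[-71.4 -13.1 170.1]
[ -5.1   9.  170.1]
[-44.2 -31.6 170.1]
[-14.1 -12.1 170.1]
```

Run:
```python
from h import *
from bench import robot
st=robot.read_state();B=bed(3.7);print(rel(st,np.array([.566,-.003,.105])+.02*B[:,0],tool(B,1)))
```

```text
(array([-10.9, -12.2, 224.8]), array([-0.3,  0.1, -0.1]))
```

```bash
python3 -m crank '[[[-5,-6,30],[0,0,0]],[[-11,-12,70],[0,0,0]],[[-11,-12,110],[0,0,0]],[[-11,-12,110],[0,0,0]],[[-11,-12,110],[0,0,0]]]'
python3 - <<'E'
from h import *
from bench import robot
import cv2
c=robot.capture("wrist");cv2.imwrite("pics/w2.png",c["color"]);np.savez("wrist0.npz",**c)
st=robot.read_state();B=bed(3.7);print(rel(st,np.array([.566,-.003,.105])+.02*B[:,0],tool(B,1)))
E
```

```text
t: 2.02
eef_pos: [0.4992, -0.0022, 0.1727]
ee_rot: [[-0.071, 0.709, 0.701], [0.997, 0.051, 0.05], [-0.0, 0.703, -0.711]]
contact_force: [0.0, 0.2, 0.3]
grip_width: 0.0856
grip_force: 0.0
(array([ -4.8,  -1.4, 115.4]), array([-0.2, -0.2,  0.3]))
```

View pics/w2.png

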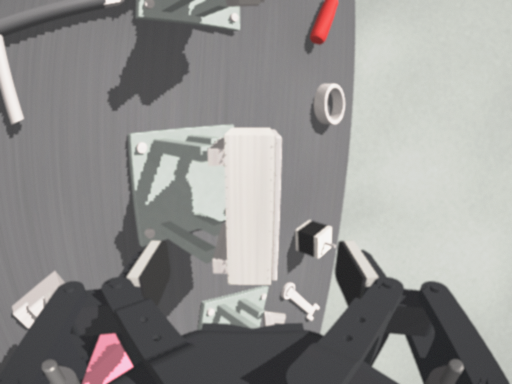

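Run:
```python
import cv2
im=cv2.imread("pics/w2.png")[115:295,200:300]
a=im[:60];b=im[120:];import numpy as np
cv2.imwrite("pics/w2c.png",cv2.resize(np.hstack([a,b]),None,fx=4,fy=4,interpolation=cv2.INTER_CUBIC))
im=im.astype(int).sum(2)
for r in (30,85,140): print(im[r,15:90].tolist())
```

```text
[377, 372, 370, 375, 375, 377, 376, 382, 425, 536, 641, 671, 676, 679, 684, 692, 693, 689, 686, 683, 683, 689, 690, 684, 678, 677, 678, 683, 687, 689, 689, 688, 685, 685, 687, 686, 686, 685, 679, 676, 675, 678, 680, 682, 679, 677, 673, 670, 670, 670, 670, 676, 677, 682, 681, 675, 666, 673, 673, 652, 632, 643, 657, 662, 674, 669, 595, 477, 418, 412, 410, 410, 415, 418, 419]
[648, 649, 647, 646, 646, 648, 649, 652, 651, 654, 658, 663, 667, 666, 667, 674, 679, 680, 674, 672, 670, 672, 676, 677, 672, 666, 671, 675, 677, 681, 677, 675, 672, 672, 672, 673, 673, 672, 669, 666, 666, 664, 662, 663, 663, 660, 658, 657, 661, 661, 661, 663, 667, 669, 672, 669, 676, 672, 647, 625, 644, 659, 668, 669, 644, 547, 444, 402, 401, 408, 403, 402, 405, 402, 407]
[377, 374, 371, 370, 367, 365, 370, 375, 377, 379, 392, 479, 616, 661, 663, 663, 669, 672, 672, 672, 669, 670, 672, 675, 671, 669, 666, 666, 672, 675, 678, 675, 675, 672, 668, 669, 672, 675, 675, 670, 665, 658, 657, 660, 665, 666, 666, 666, 666, 663, 666, 669, 668, 673, 677, 672, 651, 621, 621, 644, 663, 674, 662, 553, 448, 422, 418, 415, 415, 415, 410, 367, 285, 246, 246]
```

View pics/w2c.png

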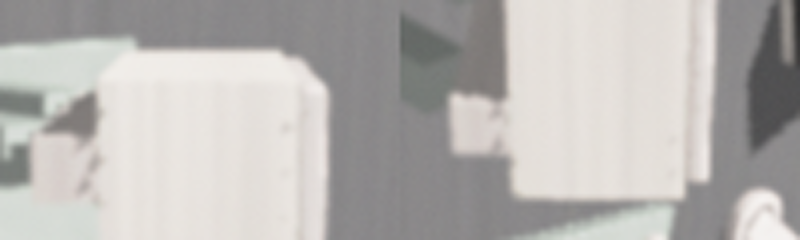

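The crop shows the lid's 5 mm edge strip on the right. The tin spans columns 225–280, so it is centred on the tool (cx 252). I'll advance straight, then close.

```bash
python3 -m crank '[[[-1,0,30],[0,0,0]],[[-1,0,60],[0,0,0]],[[-1,0,90],[0,0,0]],[[-1,0,114],[0,0,0]],[[-1,0,114],[0,0,0]]]' && python3 -m crank '[[[0,0,0],[0,0,0]],[[0,0,0],[0,0,0]],[[0,0,0],[0,0,0]],[[0,0,0],[0,0,0]],[[0,0,0],[0,0,0]]]' 0
```

```text
t: 2.7
eef_pos: [0.5807, 0.0005, 0.0929]
ee_rot: [[-0.069, 0.707, 0.704], [0.998, 0.05, 0.048], [-0.001, 0.705, -0.709]]
contact_force: [-1.0, -0.3, -0.1]
grip_width: 0.0854
grip_force: 0.0
t: 3.32
eef_pos: [0.5795, 0.0, 0.0929]
ee_rot: [[-0.067, 0.707, 0.704], [0.998, 0.049, 0.047], [-0.001, 0.705, -0.709]]
contact_force: [-13.5, -0.9, 13.8]
grip_width: 0.0394
grip_force: 57.7
```

```bash
python3 -m crank '[[[0,4,-5],[0,0,0]],[[0,15,-18],[0,0,0]],[[0,35,-40],[0,0,0]],[[0,60,-68],[0,0,0]],[[0,88,-98],[0,0,0]]]' && python3 -m crank '[[[0,25,-30],[0,0,0]],[[0,40,-55],[0,0,0]],[[0,50,-75],[0,0,0]],[[0,50,-75],[0,0,0]],[[0,50,-75],[0,0,0]]]'
python3 - <<'E'
from h import *
from bench import robot
import cv2
st=robot.read_state();print(st['joint_positions'])
for n in("scene","wrist"):cv2.imwrite(f"pics/{n}1.png",robot.capture(n)["color"])
a=cv2.imread("pics/scene1.png");b=cv2.imread("pics/wrist1.png")
cv2.imwrite("pics/g.png",np.hstack([a[40:300,120:],b[40:300,50:450]]))
E
```

```text
t: 3.95
eef_pos: [0.5719, 0.0001, 0.224]
ee_rot: [[-0.068, 0.71, 0.701], [0.998, 0.048, 0.047], [-0.0, 0.703, -0.712]]
contact_force: [0.7, 0.4, -4.2]
grip_width: 0.039
grip_force: 61.2
t: 4.58
eef_pos: [0.5554, -0.001, 0.3105]
ee_rot: [[-0.068, 0.71, 0.701], [0.998, 0.048, 0.047], [-0.0, 0.703, -0.711]]
contact_force: [0.1, -0.7, -4.1]
grip_width: 0.0391
grip_force: 61.2
[-0.27362127 -0.2253438  -0.82032962  0.22583665  0.2373534   1.32306762]
```

View pics/g.png

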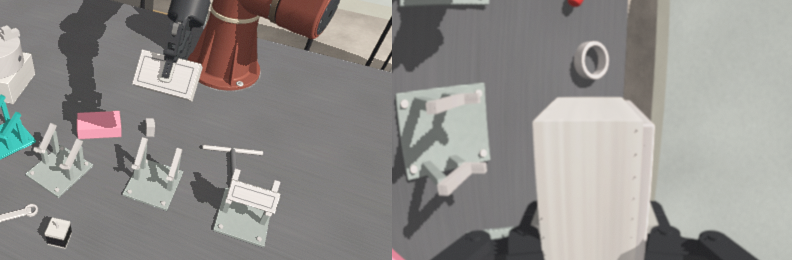

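The tin is held with the lid shut and centred under the finger, lid centre near (166,77) in the crop. Rest A is now empty and visible to the wrist camera. I'll hover over rest C at the same relative pose and compare the two views directly.

Run:
```python
from h import *
from bench import robot
st=robot.read_state();R=Rn.from_euler('z',-14.4,degrees=True).as_matrix()@st['ee_rot'];np.savez("hoverA.npz",p=st['eef_pos'],R=st['ee_rot'])
print(rel(st,np.array([.6283,-.2338,.3105]),R))
```

```text
(array([-237.2,   40.7,   39.7]), array([  0. , -10.1,  10.2]))
```

```bash
python3 -m crank '[[[-50,10,8],[0,-2,2]],[[-100,18,16],[0,-4,4]],[[-150,26,25],[0,-7,7]],[[-200,34,33],[0,-10,10]],[[-237,41,40],[0,-10.1,10.2]]]' && python3 -m crank '[[[0,0,0],[0,0,0]],[[0,0,0],[0,0,0]],[[0,0,0],[0,0,0]],[[0,0,0],[0,0,0]],[[0,0,0],[0,0,0]]]'
python3 - <<'E'
from h import *
from bench import robot
import cv2
st=robot.read_state();print(st['joint_positions'])
R=Rn.from_euler('z',-14.4,degrees=True).as_matrix()@np.load("hoverA.npz")["R"]
print(rel(st,np.array([.6283,-.2338,.3105]),R))
c=robot.capture("wrist");np.savez("wrist0.npz",**c);cv2.imwrite("pics/wC.png",c["color"])
a=cv2.imread("pics/wrist1.png")
f=lambda im:cv2.resize(im[100:260,40:170],None,fx=3,fy=3,interpolation=cv2.INTER_CUBIC)
cv2.imwrite("pics/cmp.png",np.hstack([f(a),f(c["color"])]))
E
```

```text
t: 5.3
eef_pos: [0.6297, -0.235, 0.3108]
ee_rot: [[0.183, 0.699, 0.691], [0.983, -0.13, -0.128], [0.0, 0.703, -0.711]]
contact_force: [0.3, 1.1, -4.6]
grip_width: 0.0391
grip_force: 61.2
t: 5.92
eef_pos: [0.6295, -0.2333, 0.3129]
ee_rot: [[0.181, 0.698, 0.693], [0.983, -0.128, -0.128], [-0.001, 0.705, -0.71]]
contact_force: [0.4, -0.1, -3.6]
grip_width: 0.0391
grip_force: 61.5
[-0.60570528  0.0270906  -0.59569121  0.21210152  0.29341597  1.26057447]
(array([-0.7, -2.5,  0.9]), array([ 0.2, -0. ,  0.1]))
```

View pics/cmp.png

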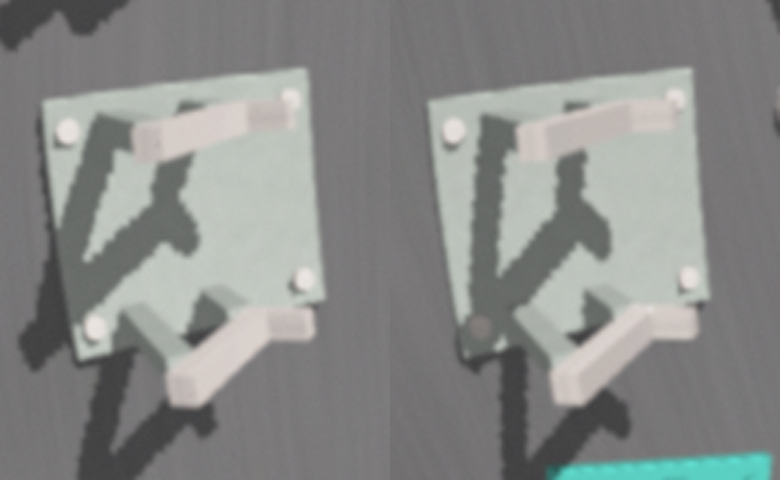

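The two rest views match: rest C is offset by about −1.8 px and not rotated. Correcting the 2.5 mm hover offset therefore confirms the predicted placing pose. Now the half turn about tool z, towards negative joint 6.

```bash
R='[[[0,0,0],[0,0,-9]],[[0,0,0],[0,0,-18]],[[0,0,0],[0,0,-27]],[[0,0,0],[0,0,-36]],[[0,0,0],[0,0,-45]]]'; true; python3 -m crank '[[[0,0,0],[0,0,-6]],[[0,0,0],[0,0,-15]],[[0,0,0],[0,0,-25]],[[0,0,0],[0,0,-35]],[[0,0,0],[0,0,-45]]]' && python3 -m crank '[[[0,0,0],[0,0,-9]],[[0,0,0],[0,0,-18]],[[0,0,0],[0,0,-27]],[[0,0,0],[0,0,-36]],[[0,0,0],[0,0,-45]]]' && python3 -m crank '[[[0,0,0],[0,0,-9]],[[0,0,0],[0,0,-18]],[[0,0,0],[0,0,-27]],[[0,0,0],[0,0,-36]],[[0,0,0],[0,0,-45]]]' && python3 -m crank '[[[0,0,0],[0,0,-9]],[[0,0,0],[0,0,-18]],[[0,0,0],[0,0,-27]],[[0,0,0],[0,0,-36]],[[0,0,0],[0,0,-45]]]'
cat > tgt.py <<'E'
from h import *
from bench import robot
st=robot.read_state();A=np.load("hoverA.npz");print(np.round(st['joint_positions'],2),st['t'],st['grip_width'],st['contact_force'])
R=Rn.from_euler('z',-14.4,degrees=True).as_matrix()@A["R"]@np.diag([-1,-1,1])
print(rel(st,np.array([.6519,-.2388,.0929]),R))
E
python3 tgt.py
```

```text
t: 6.6
eef_pos: [0.6295, -0.2336, 0.3128]
ee_rot: [[-0.369, 0.62, 0.693], [0.783, 0.609, -0.128], [-0.502, 0.495, -0.71]]
contact_force: [-0.0, -0.1, -4.1]
grip_width: 0.039
grip_force: 61.4
t: 7.22
eef_pos: [0.6295, -0.2337, 0.3129]
ee_rot: [[-0.699, 0.178, 0.693], [0.123, 0.984, -0.128], [-0.705, -0.004, -0.71]]
contact_force: [0.4, 0.4, -3.9]
grip_width: 0.0392
grip_force: 61.3
t: 7.85
eef_pos: [0.6295, -0.2336, 0.3128]
ee_rot: [[-0.62, -0.368, 0.693], [-0.609, 0.783, -0.128], [-0.495, -0.501, -0.71]]
contact_force: [0.3, -0.5, -4.9]
grip_width: 0.0395
grip_force: 61.1
t: 8.48
eef_pos: [0.6295, -0.2336, 0.3128]
ee_rot: [[-0.178, -0.699, 0.693], [-0.984, 0.123, -0.128], [0.004, -0.705, -0.71]]
contact_force: [-0.2, -1.2, -3.3]
grip_width: 0.0391
grip_force: 61.1
[-0.61  0.03 -0.6   0.21  0.29 -1.89] 8.475 0.039075653114520666 [-0.2181679  -1.20041953 -3.34958621]
(array([1.000e-01, 1.387e+02, 1.722e+02]), array([-0.2,  0. ,  0.4]))
```

```bash
python3 -m crank '[[[0,30,38],[0,0,0]],[[0,60,76],[0,0,0]],[[0,85,112],[0,0,0.4]],[[0,104,145],[0,0,0.4]],[[0,110,163],[0,0,0.4]]]' && python3 -m crank '[[[0,6,1],[0,0,0]],[[0,12,2],[0,0,0]],[[0,16,2],[0,0,0]],[[0,20,2],[0,0,0]],[[0,20,2],[0,0,0]]]'; python3 tgt.py
python3 - <<'E'
from bench import robot
import cv2,numpy as np
a=robot.capture("scene")["color"];b=robot.capture("top")["color"]
f=lambda i:cv2.resize(i,(400,400),interpolation=cv2.INTER_CUBIC)
cv2.imwrite("pics/p.png",np.hstack([f(a[140:250,130:240]),f(b[110:220,270:380])]))
E
```

```text
t: 9.1
eef_pos: [0.665, -0.2399, 0.1168]
ee_rot: [[-0.186, -0.699, 0.691], [-0.982, 0.136, -0.127], [-0.005, -0.702, -0.712]]
contact_force: [0.9, 0.9, -3.8]
grip_width: 0.0391
grip_force: 61.3
t: 9.72
eef_pos: [0.6528, -0.2381, 0.1042]
ee_rot: [[-0.187, -0.697, 0.693], [-0.982, 0.135, -0.129], [-0.004, -0.705, -0.71]]
contact_force: [-0.9, -0.2, -5.2]
grip_width: 0.039
grip_force: 61.5
[-0.59  0.41 -0.83 -0.4   0.28 -1.86] 9.725 0.03898807630525081 [-0.93839616 -0.24240823 -5.22557867]
(array([0.9, 8.5, 7.5]), array([-0.2, -0. , -0.3]))
```

View pics/p.png

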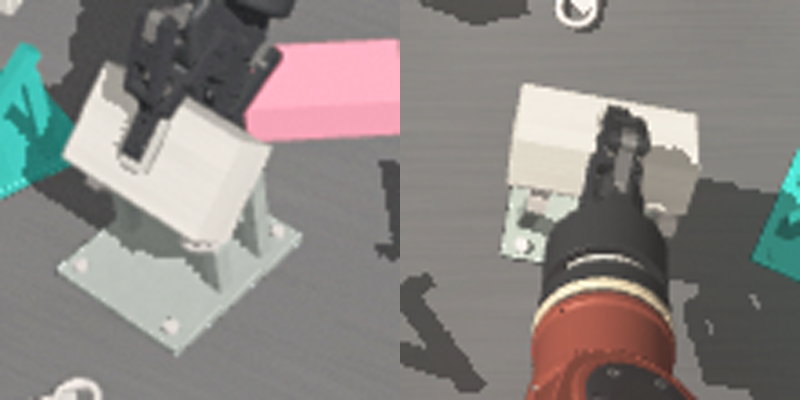

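The tin is upside down just above the grey rest and square to its plate, so I'll continue down.

```bash
python3 -m crank '[[[0.5,3,0],[0,0,0]],[[1,5,0],[0,0,0]],[[1,6.5,0],[0,0,0]],[[1,8,0],[0,0,0]],[[1,8,0],[0,0,0]]]';python3 tgt.py; python3 -m crank '[[[0,0,2],[0,0,0]],[[0,0,4],[0,0,0]],[[0,0,5],[0,0,0]],[[0,0,6],[0,0,0]],[[0,0,6],[0,0,0]]]';python3 tgt.py
```

```text
t: 10.45
eef_pos: [0.6472, -0.238, 0.0982]
ee_rot: [[-0.186, -0.697, 0.693], [-0.982, 0.135, -0.128], [-0.004, -0.704, -0.71]]
contact_force: [0.8, 0.4, -4.3]
grip_width: 0.0391
grip_force: 61.5
[-0.59  0.41 -0.85 -0.43  0.28 -1.86] 10.45 0.03906344373755805 [ 0.84318928  0.36701081 -4.2810633 ]
(array([-0. ,  0.4,  7.2]), array([-0.1,  0. , -0.3]))
t: 11.08
eef_pos: [0.6515, -0.2388, 0.094]
ee_rot: [[-0.186, -0.697, 0.693], [-0.982, 0.135, -0.128], [-0.004, -0.704, -0.71]]
contact_force: [0.1, 0.7, -3.0]
grip_width: 0.0392
grip_force: 61.5
[-0.59  0.43 -0.84 -0.43  0.28 -1.86] 11.075 0.03920501857836582 [ 0.08204406  0.73909038 -3.01854869]
(array([-0. ,  0.5,  1.1]), array([-0.2,  0. , -0.3]))
```

```bash
python3 -m crank '[[[0,0.5,0],[0,0,0]],[[0,1,0],[0,0,0]],[[0,1.5,0],[0,0,0]],[[0,1.5,0],[0,0,0]],[[0,1.5,0],[0,0,0]]]'|grep -E 'eef|contact'; python3 -m crank '[[[0,0,0.5],[0,0,0]],[[0,0,1],[0,0,0]],[[0,0,1.5],[0,0,0]],[[0,0,2],[0,0,0]],[[0,0,2],[0,0,0]]]'|grep -E 'eef|contact';python3 tgt.py
```

```text
eef_pos: [0.651, -0.2387, 0.0937]
contact_force: [3.2, 0.8, -0.6]
eef_pos: [0.6518, -0.2391, 0.0928]
contact_force: [-11.2, 3.7, 16.5]
[-0.59  0.43 -0.84 -0.44  0.28 -1.86] 12.325 0.03904884822076636 [-11.24521166   3.73920867  16.51242927]
(array([-0.3, -0.1, -0. ]), array([-0.3, -0. , -0.3]))
```

Contact with both rails and stops, exactly at the predicted pose. Releasing.

```bash
python3 -m crank '[[[0,0,0],[0,0,0]],[[0,0,0],[0,0,0]],[[0,0,0],[0,0,0]],[[0,0,0],[0,0,0]],[[0,0,0],[0,0,0]]]' 0.9; python3 -m crank '[[[0,0,-15],[0,0,0]],[[0,0,-40],[0,0,0]],[[0,0,-80],[0,0,0]],[[0,0,-120],[0,0,0]],[[0,0,-140],[0,0,0]]]'
python3 - <<'E'
from bench import robot
import cv2,numpy as np
s=robot.capture("scene")["color"];b=robot.capture("top")["color"];w=robot.capture("wrist")["color"]
f=lambda i:cv2.resize(i,(400,290),interpolation=cv2.INTER_CUBIC)
cv2.imwrite("pics/e.png",np.vstack([np.hstack([f(s[160:240,135:245]),f(b[115:207,270:397])]),np.hstack([f(w[100:320,130:433]),f(s)])]))
E
```

```text
t: 12.95
eef_pos: [0.6518, -0.2388, 0.0915]
ee_rot: [[-0.186, -0.697, 0.693], [-0.982, 0.135, -0.128], [-0.004, -0.704, -0.71]]
contact_force: [0.1, 0.2, 0.4]
grip_width: 0.0769
grip_force: 0.0
t: 13.58
eef_pos: [0.5535, -0.2205, 0.1929]
ee_rot: [[-0.187, -0.696, 0.694], [-0.982, 0.135, -0.129], [-0.003, -0.706, -0.709]]
contact_force: [-0.4, 0.2, -0.1]
grip_width: 0.0767
grip_force: 0.0
```

View pics/e.png

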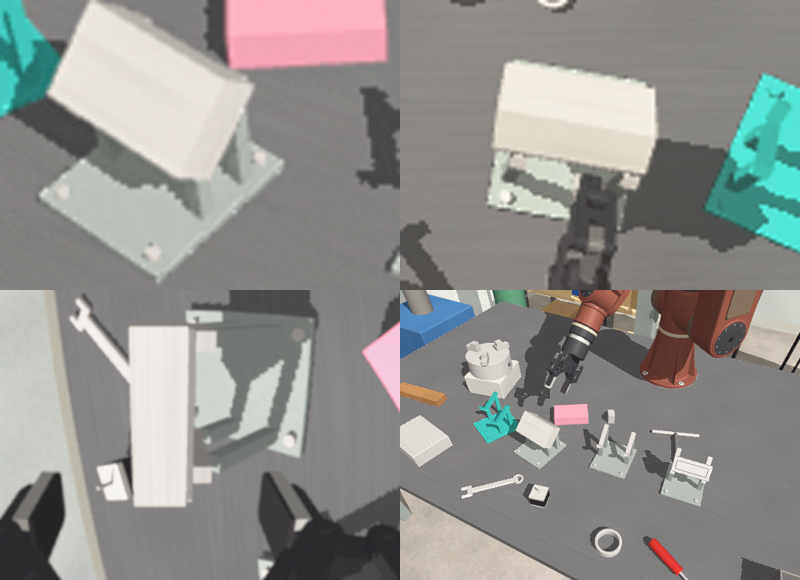

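Released and seated, with the underside up and the tin square to the stops. One quick numeric check of the lateral position from the top view before handing in.

Run:
```python
from h import *
t=ld("top");B=bed(-10.6)
px=lambda x,y:(270+(x-400)/400*127,115+y/290*92)
def loc(p,x,z):
    h=.105+.7071*(-x+z);q=plane(ray(t,px(*p)),h);return (B.T@(q-np.array([.638,-.2415,.105]))*1e3).round(1)
for p,x,z in(((495,148),-.035,-.02),((648,175),-.035,-.02),((508,60),.035,.02),((655,85),.035,.02)):print(loc(p,x,z))
```

```text
[-31.4  65.2 -16.4]
[-31.4 -55.1 -16.4]
[37.2 66.  22.2]
[ 37.6 -52.6  22.6]
```

The top view shows the tin about 5 mm off centre across the rails, which agrees with the wrist view. There is ample time, so I'll regrasp, shift 5 mm along tool x and reseat.

```bash
python3 -m crank '[[[0,-0.9,40],[0,0,0]],[[0,-0.9,80],[0,0,0]],[[0,-0.9,115],[0,0,0]],[[0,-0.9,138],[0,0,0]],[[0,-0.9,138],[0,0,0]]]' 1 | grep -E 'eef|contact' && python3 -m crank '[[[0,0,0],[0,0,0]],[[0,0,0],[0,0,0]],[[0,0,0],[0,0,0]],[[0,0,0],[0,0,0]],[[0,0,0],[0,0,0]]]' 0 ; python3 -m crank '[[[0,-2,-2],[0,0,0]],[[0,-5,-5],[0,0,0]],[[2.5,-5,-5],[0,0,0]],[[5.5,-5,-5],[0,0,0]],[[5.5,-5,-5],[0,0,0]]]';python3 tgt.py
```

```text
eef_pos: [0.651, -0.238, 0.091]
contact_force: [-0.5, 0.1, -0.0]
t: 14.98
eef_pos: [0.6506, -0.2388, 0.0946]
ee_rot: [[-0.187, -0.696, 0.693], [-0.982, 0.135, -0.129], [-0.004, -0.705, -0.709]]
contact_force: [-6.6, 2.0, 4.0]
grip_width: 0.0392
grip_force: 59.0
t: 15.6
eef_pos: [0.6499, -0.2445, 0.1006]
ee_rot: [[-0.187, -0.697, 0.692], [-0.982, 0.136, -0.129], [-0.004, -0.704, -0.71]]
contact_force: [-0.6, -0.5, -4.2]
grip_width: 0.0388
grip_force: 60.5
[-0.6   0.41 -0.83 -0.41  0.29 -1.87] 15.6 0.038769401990140034 [-0.59794259 -0.46016782 -4.24865433]
(array([-5.9,  4.8,  6.1]), array([-0.1, -0. , -0.4]))
```

Lower on the rails first, then slide to the stops.

```bash
python3 -m crank '[[[0,2,1],[0,0,0]],[[0,4,2],[0,0,0]],[[0,5,3],[0,0,0]],[[0,5.5,4],[0,0,0]],[[0,5.5,4],[0,0,0]]]'| grep -E 'eef|contact';python3 -m crank '[[[0,0,1],[0,0,0]],[[0,0,2],[0,0,0]],[[0,0,2.5],[0,0,0]],[[0,0,3],[0,0,0]],[[0,0,3],[0,0,0]]]'| grep -E 'eef|contact'; python3 tgt.py
```

```text
eef_pos: [0.6495, -0.2441, 0.0946]
contact_force: [2.5, -0.7, -2.0]
eef_pos: [0.6497, -0.2441, 0.0944]
contact_force: [-46.7, 10.4, 48.8]
[-0.6   0.43 -0.84 -0.43  0.29 -1.87] 16.85 0.03910618257150373 [-46.70669634  10.4411593   48.79324363]
(array([-5.6,  0.3,  1.8]), array([-0.3, -0. , -0.3]))
```

```bash
python3 -m crank '[[[0,0,-0.5],[0,0,0]],[[0,0,-1],[0,0,0]],[[0,0,-1.8],[0,0,0]],[[0,0,-1.8],[0,0,0]],[[0,0,-1.8],[0,0,0]]]'| grep -E 'eef|contact';python3 -m crank '[[[0,0,0],[0,0,0]],[[0,0,0],[0,0,0]],[[0,0,0],[0,0,0]],[[0,0,0],[0,0,0]],[[0,0,0],[0,0,0]]]' 0.9| grep -E 'eef|contact'; python3 -m crank '[[[0,0,-15],[0,0,0]],[[0,0,-40],[0,0,0]],[[0,0,-80],[0,0,0]],[[0,0,-120],[0,0,0]],[[0,0,-140],[0,0,0]]]'
python3 - <<'E'
from bench import robot
import cv2,numpy as np
s=robot.capture("scene")["color"];b=robot.capture("top")["color"];w=robot.capture("wrist")["color"]
f=lambda i:cv2.resize(i,(400,290),interpolation=cv2.INTER_CUBIC)
cv2.imwrite("pics/e2.png",np.vstack([np.hstack([f(s[160:240,135:245]),f(b[115:207,270:397])]),np.hstack([f(w[100:320,130:433]),f(s)])]))
E
```

```text
eef_pos: [0.6496, -0.2441, 0.0945]
contact_force: [-17.0, 4.0, 17.8]
eef_pos: [0.6498, -0.2441, 0.0931]
contact_force: [0.0, 0.8, 0.2]
t: 18.73
eef_pos: [0.5515, -0.2257, 0.1945]
ee_rot: [[-0.187, -0.696, 0.694], [-0.982, 0.135, -0.129], [-0.003, -0.706, -0.709]]
contact_force: [0.5, 0.1, 0.5]
grip_width: 0.0774
grip_force: 0.0
```

View pics/e2.png

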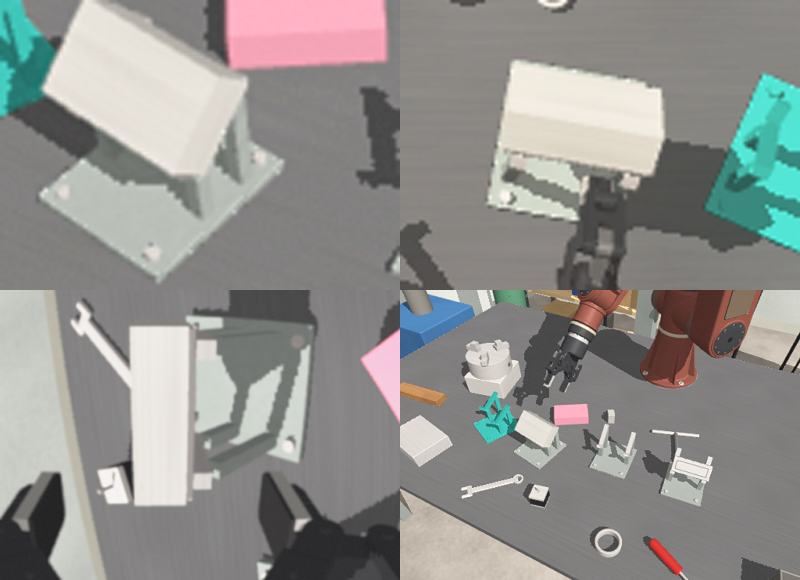

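The tin sits upside down, shut, centred on the rails and against the stops. The gripper is clear and the smaller tin hasn't moved, so I'm handing in.

```bash
python3 -c "
from bench import robot
print(robot.finish_job())"
```

```text
the job is handed in; nothing more can be done
None
```

The larger tin is seated upside down in the empty grey rest, lid shut and against the foot stops; I re-gripped it once to centre it, left the smaller tin untouched, and handed in at about 19 s.

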